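# Load the engraver, close its cover and switch on

### The arm

A 6-joint arm with a two-finger parallel gripper is mounted at the origin on the work surface. World frame = base frame: x ahead of the robot, y to its left, z up, the work surface at z = 0. Lengths are in m, angles in rad, forces in N, time in s.
With the tool pointing down it reaches from about 0.35 to 0.775 m from the base axis. Payload 5.5 kg.
Tool frame: the origin (TCP) lies on the centre line of the jaws, within the pads' length; the fingertips stand 11 mm ahead of it and the grasp point (between the pads) lies 8 mm behind it; z points along the fingers, y is the line along which they close (so a half turn about z gives the same grasp; the last joint's range is limited). The gripper opens to 85 mm and grips with 20 to 120 N. Pads are 22 mm wide; open, the fingers measure 114 mm over their backs; the gripper's body (76 mm by 85 mm) begins 54 mm behind the grasp point. The pads swing forward as they close: fully open they stand 13 mm farther back than shut.
Start: joints at [1.021, 0.313, 0.046, 1.304, 0, 1.431], TCP at [0.229, 0.527, 0.242] pointing down, gripper open.
Joint ranges: [-2.76, 2.76], [-0.86, 1.69], [-1.03, 1.26], [-2.2, 2.34], [-1.47, 1.5], [-3.14, 3.14]. Speed limits (rad/s): [2.57, 2.57, 3.14, 3.14, 3.14, 3.14].

### API

Orientations are given as a unit quaternion [w, x, y, z].
In Python, from workcell import env, viewer, order, models gives the robot as it stands.
- The arm moves only by the tool drive_tool, never from a script. Its argument "series" is a list that holds one entry, the list of rows, each a list of 6 numbers: the shift along the tool's x, y, z each as a share of 120 mm, from -1 to 1, then the turn, a rotation vector about the tool's x, y, z each as a share of 180 degrees, from -1 to 1. A call has 1 to 20 rows; each row shifts and turns the commanded pose from where the row before left it, along the tool's axes as they then stand; what a row does not reach is not made up. A row lasts 1/8 s, in which the tool goes at most 62.5 mm and 10.7 degrees, less where a joint would pass 70% of its speed; a pose out of reach is approached as far as the arm can. A call with a number of a shift or a turn outside -1 to 1 is refused whole. A call with a gripper value outside its range is refused whole. "jaw" is the opening, from -1 (shut) to 1 (fully open), set as the call begins (left out, the last holds). The fingers move at their own pace and stop on an object; "grip_force" is the grip in N (left out, the last holds). Time passes only in rows, so rows that do not move let the fingers close. It gives the time, the measured TCP pose, the force, the opening and the grip force at its end, in the units of the state.
- env.get_state(): the state, without advancing time (a new reading comes with each control period).
- viewer.read_camera(name): name is "scene" or "top" or "wrist"; returns the picture (384x512x3 uint8, red, green, blue); there is no depth.
- viewer.camera_info(name): a dict with "intrinsics" (3x3 intrinsics, pixels), "R" (3x3) and "t" (3): a world point X has camera coordinates R X + t; the wrist camera has in their place "T_tool_cam" (4x4, takes a point from camera to tool coordinates, whose origin is the TCP and whose axes are the flange's). Camera axes: x right, y down, z forward; pixel columns grow to the right and rows downward; lengths in m; the calibration is good to about 2 mm. A picture is of the moment at which its call begins: read the wrist's pose just before it. camera_info takes no time and is no camera call.
- order.hand_in(): hands the job in; it is judged then, once.
Trained networks look in the newest picture that a camera, given by its name, has taken for a name from the list of things; names that differ only in an ending like _2 or _b are one class to them, and where a whole thing is asked for, a point or a joint stands for the part that bears it (a point fixed in the world has none). Each returns a list of dicts, best first, with "score" (0 to 1); they miss things now and then, are a little off and sometimes report something else, mostly with a low value. They report only what shows in the picture. A call takes as long as a camera call. They do not tell look-alikes from the thing itself.
- models.silhouettes(label, camera): "region" (384x512 bool, what is visible of it) and "location" ([column, row] in pixels, amid what is visible of it).
The state is a dict: "clock": time; "joint_pos": joint angles; "qvel": joint speeds; "tau": joint torques, N m; "tcp_pos": TCP position; "orientation": TCP orientation; "wrist_force": force on the tool from outside, world axes, zero at the start; "ft_torque": the same for the moment, N m; "finger_gap": finger opening in m; "grip_force": force on a finger pad.
Only numpy, scipy, OpenCV 4.12 (cv2) and the standard library are available. Lean on these libraries where they do the work, as an engineer would, in place of code of your own. Each camera call takes 0.05 s, during which the arm holds its last target. There are 200 camera calls.

### The job

Lay the wooden blank with the rounded end flat inside the white rectangle on the engraver's bed, lengthwise, its rounded end towards the fan. Then lower the engraver's hinged cover gently until it rests fully closed, never letting it fall, and only then throw the isolator's lever over to on. Leave the square-ended board, the gourd, the pebble and the cup where they are.

Things in the scene. Friction and masses are not known exactly. Their poses are not given: they have to be found in the camera images.
- blank: Loose plain wooden blank lying flat on the table, 130 long x 56 wide x 18 mm thick, one end a half circle of radius 28 mm, the other square; about 75 g. Origin: middle of the underside (65 mm from each end). x runs lengthwise to the rounded end, z up.
- blank_tip (a point): Extreme point of the blank's rounded end, at half thickness: 65 mm along the blank's x from its origin, 9 mm above its underside.
- board: Bystander: loose wooden board of the same wood and size as the blank (130 x 56 x 18 mm) but square at both ends. Origin: middle of the underside, x lengthwise. Must stay.
- engraver: Fixed grey open-topped tub 280 (x) x 200 (y) x 80 mm high, walls 8 mm, bed 14 mm above the table. Origin: middle of the underside; x points away from the robot to the end with a black fan box outside (50 x 120 x 75 mm high), y left to the hinge. Inside at the far end: gantry beam (x 101 to 123 mm, z 53 to 71) with black head (x 87 to 123, y 40 to 80, z 28 to 73).
- bed_mark (a point): Centre of the white rectangle drawn on the bed, 170 mm (engraver x) x 90 mm (engraver y), at the bed's surface; 30 mm towards the robot from the tub's middle. Axes as the engraver's.
- cover (a joint): Angle of the cover about its hinge, along the engraver's x on top of its left wall: 0 = closed, flat on the tub; 1.57 = upright; up to 1.9 = leaning back to the left. Aluminium frame 280 x 200 x 6 mm with an amber window, about 0.45 kg. A stiff hinge holds it above about 1.2; lower down it falls shut if let go.
- cover_bar (a point): Middle of the cover's handle: a round steel bar, 16 mm diameter, 130 mm long, parallel to the hinge, on two 10 mm stays 120 mm apart. Its axis is 250 mm from the hinge, 50 mm beyond the cover's free edge and 3 mm above the plane of its underside. Closed, it is level, 83 mm above the table, 50 mm outside the tub's right wall.
- cover_hinge (a point): Middle of the cover's hinge line: on the engraver 100 mm to the left of its middle, 80 mm above the table.
- switch_base: Fixed isolator: a grey box 85 (x) x 60 (y) x 55 mm high with a lever on top. Origin: middle of the underside; the lever swings in the box's x-z plane about a pivot 63 mm above the table, over the middle of the box.
- switch (a joint): Angle of the isolator's lever: 0 = off, leaning 0.55 rad towards the box's -x (robot's side); 1.1 = on, leaning as much towards +x. It tips over centre (at 0.55) and rests at either end.
- switch_tip (a point): Middle of the black crossbar (18 mm diameter, 62 mm long along the box's y) that tops the isolator's lever, 90 mm from the pivot; about 140 mm above the table at either end of the swing.
- gourd: Bystander: loose upright dried gourd, largest diameter 82 mm, 140 mm high. Origin: centre of its underside. Must stay.
- pebble: Bystander: loose flat round grey pebble, 72 mm across, 31 mm high. Origin: centre of its underside. Must stay.
- cup: Bystander: loose white cup, 72 mm across the rim, 85 mm high. Origin: centre of its underside. Must stay.
There are look-alikes about, which are no part of the job. What is shaped like the blank but green or red is not meant. Of the things shaped like the switch_base, the grey one is meant.

How it is judged:
On the way, in this order (a step that is already met when the one before it is completed fails the run):
1. the round-ended blank lies released in the white rectangle, rounded end to the fan, with the cover still open (x of blank in the frame of bed_mark between -0.024 and 0.024 m and y of blank in the frame of bed_mark between -0.021 and 0.021 m and z of blank in the frame of bed_mark below 0.006 m and angle between the x axis of blank and the x axis of engraver, either way round below 0.28 rad and x of blank_tip in the frame of bed_mark above 0.03 m and angle between blank's own z axis and vertical below 0.1 rad and contact force between blank and the fingers below 0.3 N and value of joint cover above 0.8 rad), for 0.2 s.
2. the cover is fully closed, the switch still off (value of joint cover below 0.03 rad and value of joint switch below 0.55 rad), for 0.2 s.
3. the isolator is thrown on (value of joint switch above 0.95 rad), for 0.2 s.
At the end, for the whole second after the job is handed in: Blank at rest, flat on the bed, within 24 mm lengthwise and 21 mm crosswise of the rectangle's centre and 0.28 rad of its length, rounded end to the fan; cover joint below 0.03, switch joint above 0.95; board, gourd, pebble and cup within 30 mm of their starts (x of blank in the frame of bed_mark between -0.024 and 0.024 m and y of blank in the frame of bed_mark between -0.021 and 0.021 m and z of blank in the frame of bed_mark below 0.006 m and angle between the x axis of blank and the x axis of engraver, either way round below 0.28 rad and x of blank_tip in the frame of bed_mark above 0.03 m and angle between blank's own z axis and vertical below 0.1 rad and contact force between blank and the fingers below 0.3 N and value of joint cover below 0.03 rad and value of joint switch above 0.95 rad and linear speed of blank below 0.02 m/s and distance of each of board, gourd, pebble, cup from where it was at the start of the episode below 0.03 m); the robot touches nothing.
It fails at once if the cover slams: it turns faster than 1.5 rad/s towards shut within its last 0.3 rad (value of joint cover below 0.3 rad and velocity of joint cover below -1.5 rad/s).
It fails at once if the isolator is switched on while the cover is open (value of joint switch above 0.55 rad and value of joint cover above 0.1 rad).
It fails at once if the board, gourd, pebble or cup is moved more than 30 mm (distance of any of board, gourd, pebble, cup from where it was at the start of the episode above 0.03 m).
It also fails if it takes over 64 s, if anything falls off the work surface, if the arm or the gripper's body presses on something with over 40 N, if the wrist force passes 120 N, or if a joint passes its speed limit or range.

## Working session

There is one attempt and no reset: what is moved stays moved. The work goes in short steps, Python scripts to look and compute and a tool call to move; the robot and the scene stay as the last step left them, time stands still between calls to the robot, and variables do not carry over. Pictures are saved under pics/ and viewed, at most 13 in all, crops included, and the job is handed in when it is done.

Besides the shell and the picture viewer there is one more tool, called after "Call:" as name(argument=value, ...), one argument or row to a line, values as JSON. drive_tool: Moves the arm, as the interface text tells. Its arguments: {"type":"object","properties":{"series":{"type":"array"},"jaw":{"type":"number"},"grip_force":{"type":"number"}},"required":["series"]}

```bash
mkdir -p pics
cat > h.py <<'E'
import numpy as np, cv2
from workcell import env, viewer, order, models
from scipy.spatial.transform import Rotation as Ro
def cam(n):
    c=viewer.camera_info(n); K=np.array(c["intrinsics"])
    if n=="wrist":
        s=env.get_state(); q=s["orientation"]; R=Ro.from_quat([q[1],q[2],q[3],q[0]]).as_matrix()
        T=np.array(c["T_tool_cam"]); Rw=R@T[:3,:3]; o=R@T[:3,3]+np.array(s["tcp_pos"])
        return K,Rw.T,-Rw.T@o
    return K,np.array(c["R"]),np.array(c["t"])
def ray(c,px,z):
    K,R,t=c; px=np.atleast_2d(px).astype(float)
    d=(R.T@np.linalg.inv(K)@np.c_[px,np.ones(len(px))].T).T; o=-R.T@t
    return o+d*((z-o[2])/d[:,2])[:,None]
def proj(c,X):
    K,R,t=c; p=(K@(R@np.atleast_2d(X).T+t[:,None])).T; return p[:,:2]/p[:,2:]
def show(n,name,crop=None,f=1.5):
    im=viewer.read_camera(n)
    if crop: im=im[crop[1]:crop[3],crop[0]:crop[2]]
    cv2.imwrite("pics/"+name,cv2.resize(im,None,fx=f,fy=f,interpolation=cv2.INTER_CUBIC)[...,::-1])
def st():
    s=env.get_state(); print({k:np.round(s[k],3).tolist() for k in ["clock","tcp_pos","orientation","wrist_force","finger_gap","joint_pos"]})
E
python3 - <<'E'
from h import *
st()
for n in ["top","scene"]:
    show(n,n+".png"); c=cam(n); print(n,-c[1].T@c[2])
    for l in ["blank","board","engraver","cover","switch_base","switch","gourd","pebble","cup"]:
        for r in models.silhouettes(l,n): print(l,round(r["score"],2),np.round(r["location"]),r["region"].sum(),np.round(ray(c,r["location"],0.02)[0],3) if n=="top" else "")
E
```

```text
{'clock': 0.0, 'tcp_pos': [0.229, 0.527, 0.241], 'orientation': [-0.0, 0.203, 0.979, -0.001], 'wrist_force': [0.949, 1.302, -0.752], 'finger_gap': 0.085, 'joint_pos': [1.021, 0.314, 0.045, 1.304, 0.0, 1.431]}
top [ 0.28751886 -0.0718912   1.44398386]
blank 0.87 [347. 245.] 605 [ 0.353 -0.416  0.02 ]
blank 0.76 [378. 204.] 534 [ 0.503 -0.529  0.02 ]
blank 0.74 [329. 181.] 550 [ 0.581 -0.356  0.02 ]
board 0.64 [211. 178.] 6610 [0.581 0.068 0.02 ]
board 0.62 [302. 227.] 569 [ 0.412 -0.257  0.02 ]
engraver 0.64 [212. 179.] 6532 [0.579 0.066 0.02 ]
cover 0.77 [180. 175.] 1307 [0.59  0.181 0.02 ]
switch_base 0.92 [150. 208.] 550 [0.466 0.281 0.02 ]
switch_base 0.71 [178. 255.] 623 [0.306 0.174 0.02 ]
switch 0.55 [178. 262.] 159 [0.28  0.172 0.02 ]
switch 0.52 [149. 217.] 137 [0.436 0.283 0.02 ]
switch 0.45 [152. 207.] 529 [0.472 0.275 0.02 ]
gourd 0.57 [126. 172.] 468 [0.597 0.374 0.02 ]
pebble 0.81 [289. 160.] 243 [ 0.654 -0.211  0.02 ]
cup 0.72 [213. 179.] 6356 [0.579 0.063 0.02 ]
cup 0.55 [160. 154.] 370 [0.666 0.258 0.02 ]
cup 0.46 [297. 228.] 602 [ 0.409 -0.241  0.02 ]
scene [ 1.48156613 -0.01137776  1.40889863]
blank 0.75 [133. 196.] 520 
blank 0.65 [168. 169.] 361 
blank 0.59 [174. 218.] 492 
blank 0.34 [292. 213.] 6072 
board 0.64 [206. 182.] 459 
engraver 0.7 [293. 213.] 6238 
cover 0.59 [317. 185.] 1097 
switch_base 0.87 [350. 193.] 644 
switch 0.47 [323. 135.] 75 
gourd 0.84 [378. 226.] 494 
gourd 0.33 [288. 212.] 6253 
pebble 0.55 [210. 241.] 297 
cup 0.63 [346. 239.] 480
```

View pics/top.png

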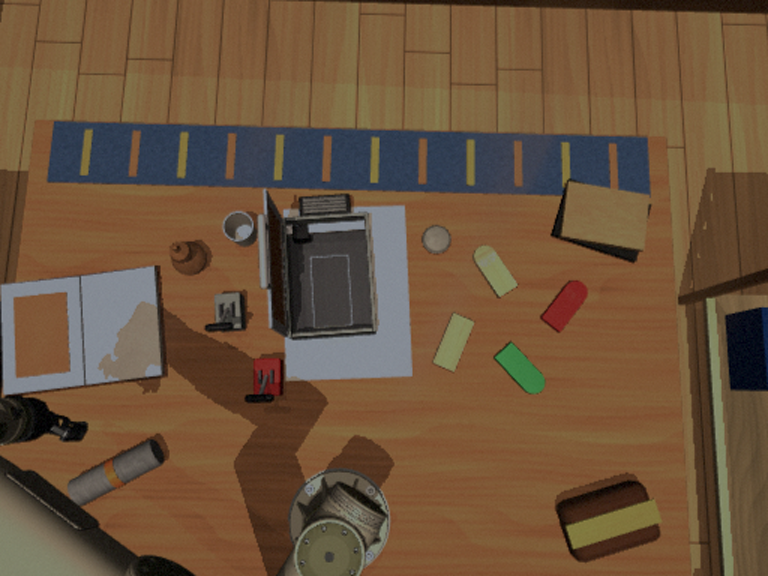

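View pics/scene.png

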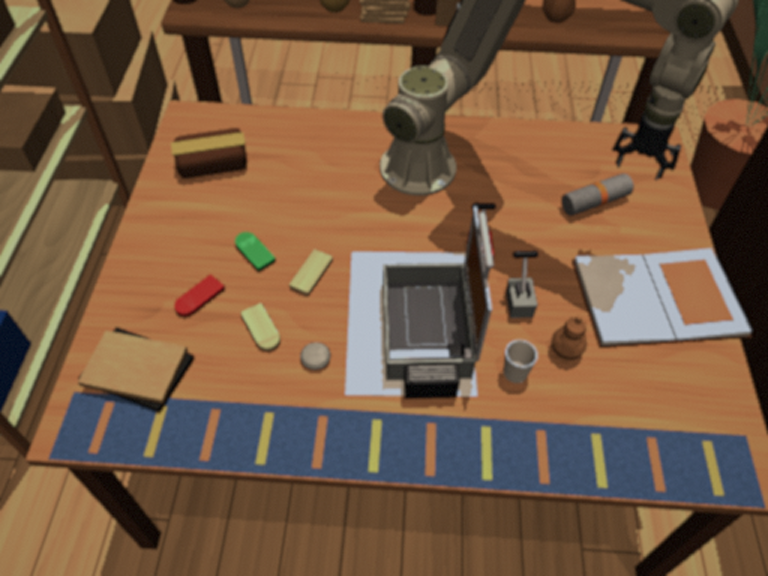

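Top picture (1.5× enlarged): the candidates shaped like the blank are wood (495,272), red (565,305) and green (520,368). The board at (453,342) is square at both ends. The plain wooden one at (495,272) is the one meant. The isolators are grey (228,312) and red (265,380), and the grey one is meant. I'll confirm both in an enlarged crop and measure them.

Run:
```python
from h import *
show("top","crop1.png",(135,120,400,275),3)
c=cam("top")
for l,p in [("blank",(329,181)),("board",(302,227))]:
    r=min(models.silhouettes(l,"top"),key=lambda r:np.hypot(*(np.array(r["location"])-p)))
    ys,xs=np.nonzero(r["region"]); P=ray(c,np.c_[xs,ys],0.014)[:,:2]
    (m,s,a)=cv2.minAreaRect((P*1000).astype(np.float32)); print(l,m,s,a,"centroid",P.mean(0))
    u,S,v=np.linalg.svd(P-P.mean(0)); print(v[0],P.min(0),P.max(0))
    q=(P-P.mean(0))@v[0]; w=(P-P.mean(0))@v[1]; print(q.min(),q.max(),[np.ptp(w[abs(q-k)<.006]) for k in (q.min()+.008,q.max()-.008)])
```

```text
blank (587.0760498046875, -354.73358154296875) (126.72270202636719, 60.41571807861328) 33.976924896240234 centroid [ 0.58544184 -0.3562534 ]
[-0.83976868 -0.54294435] [ 0.5235704  -0.40722399] [ 0.64497071 -0.30610601]
-0.06558071409394844 0.06151759729502743 [np.float64(0.04849700103094387), np.float64(0.058254434111712675)]
board (410.8773498535156, -258.4720458984375) (59.29267120361328, 131.24533081054688) 65.90296173095703 centroid [ 0.41100521 -0.25843197]
[-0.91372092  0.40634232] [ 0.34605693 -0.30563284] [ 0.47780646 -0.21338648]
-0.0655411161641798 0.06569722855678975 [np.float64(0.055453837673028486), np.float64(0.054807231004980736)]
```

View pics/crop1.png

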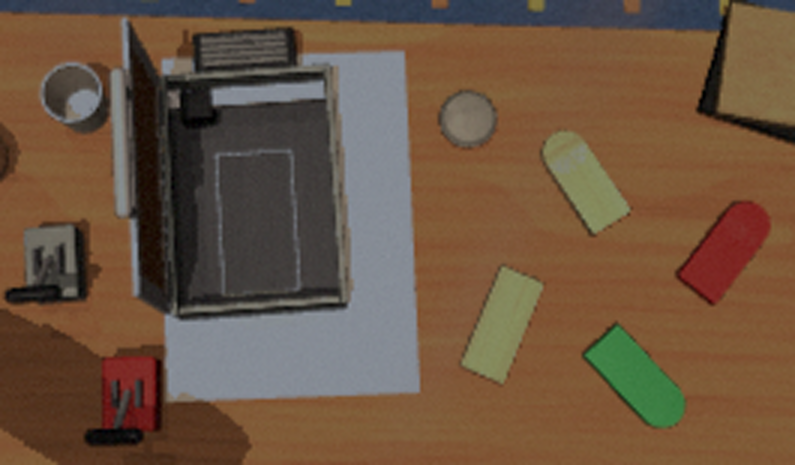

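The enlarged crop shows the wooden blank with its round end at upper left (562,145) and square end at (612,222). That is distinct from the board, the red one and the green one. The grey isolator is at (52,262), with its black crossbar at (32,294) on the robot's side, so it is off.

Run:
```python
from h import *
c=cam("top")
f=lambda p,z: ray(c,(np.array(p)+.5)/3-.5+np.array([135,120]),z).round(4)
R=f([(217,154),(293,150),(298,292),(224,293)],.014)[:,:2]; print("rect",R.tolist(),R.mean(0))
for a,b in [(0,1),(1,2),(3,2),(0,3)]: d=R[a]-R[b]; print(np.linalg.norm(d),np.arctan2(d[1],d[0]))
C=f([(335,66),(348,302),(178,314)],.08)[:,:2]; print("tub R far,near; L near",C.tolist())
d=C[0]-C[1]; print(np.linalg.norm(d),np.arctan2(d[1],d[0]), np.linalg.norm(C[1]-C[2]))
for z in (.32,.33): print("bar ends",z,f([(120,70),(125,215)],z).tolist())
for z in (.055,): print("box top",f([(25,226),(77,225),(84,300),(27,300)],z).tolist())
print("tip",f([(7,296),(58,293)],.140).tolist())
# scene-cam bar / tip via silhouettes
cs=cam("scene"); viewer.read_camera("scene"); im=viewer.read_camera("scene")
cv2.imwrite("pics/crop2.png",cv2.resize(im[125:275,240:400],None,fx=4,fy=4,interpolation=cv2.INTER_CUBIC)[...,::-1])
```

```text
rect [[0.6082, 0.0855], [0.6154, -0.006], [0.4433, -0.0171], [0.4401, 0.0704]] [0.52675 0.0332 ]
0.09178284153369845 1.6493230420342697
0.17245758898929317 0.06440817330642858
0.08755849473352087 1.6073514640490845
0.16877683490337173 0.08958704135122911
tub R far,near; L near [[0.7018, -0.0549], [0.4261, -0.0764], [0.4081, 0.1146]]
0.2765370499589522 0.07782580701003336 0.19184629264074923
bar ends 0.32 [[0.6197, 0.1479, 0.32], [0.4789, 0.1357, 0.32]]
bar ends 0.33 [[0.6167, 0.146, 0.33], [0.4772, 0.1339, 0.33]]
box top [[0.5083, 0.2995, 0.055], [0.5109, 0.2396, 0.055], [0.4239, 0.2264, 0.055], [0.4224, 0.2916, 0.055]]
tip [[0.418, 0.2911, 0.14], [0.4225, 0.2365, 0.14]]
```

View pics/crop2.png

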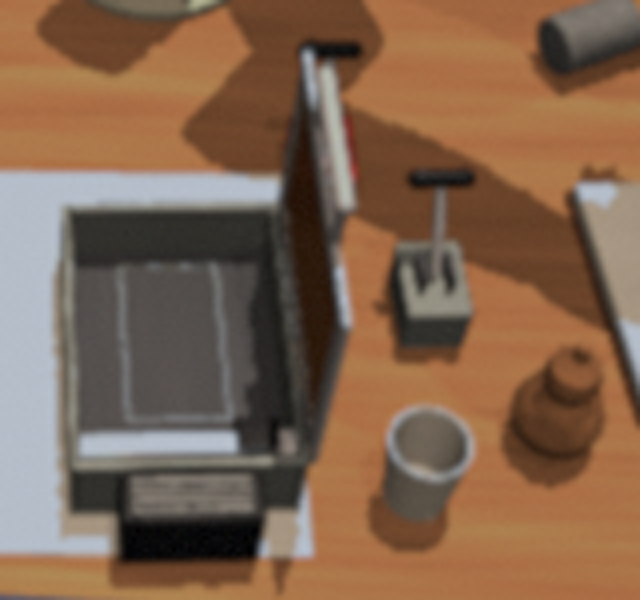

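The scene crop shows the cover upright with its pale bar at (338,135), and the grey isolator's crossbar at (440,178). Next is a small planner that works in tool axes and prints the rows.

```bash
cat > plan.py <<'E'
from h import *
import json
def plan(wps,step=.045,rot=.16,start=None):
    """wps: [(x,y,z,yaw or None[,step])], tool down; prints rows in tool axes from the measured pose"""
    s=env.get_state(); q=s["orientation"]; R=Ro.from_quat([q[1],q[2],q[3],q[0]]); p=np.array(s["tcp_pos"]); rows=[]
    X=lambda R:R.as_matrix()[:,0]
    for w in wps:
        t=np.array(w[:3]); y0=np.arctan2(X(R)[1],X(R)[0]); yaw=y0 if w[3] is None else w[3]
        dy=(yaw-y0+np.pi)%(2*np.pi)-np.pi; st_=w[4] if len(w)>4 else step
        n=max(1,int(np.ceil(max(np.linalg.norm(t-p)/st_,abs(dy)/rot)))); p0=p.copy(); 
        for k in range(1,n+1):
            g=p0+(t-p0)*k/n; G=Ro.from_matrix(Ro.from_euler('z',y0+dy*k/n).as_matrix()@np.diag([1,-1,-1]))
            d=np.round(R.inv().apply(g-p)/.12,3)
            r=np.round((R.inv()*G).as_rotvec()/np.pi,3)
            rows.append(d.tolist()+r.tolist()); p=p+R.apply(d*.12); R=R*Ro.from_rotvec(r*np.pi)
    print(len(rows),"rows ->",p.round(4)); print(json.dumps(rows).replace("-0.0,","0,").replace("0.0,","0,").replace("-0.0]","0]").replace("0.0]","0]"))
E
python3 -c "
from plan import *
plan([(.27,.30,.40,2.9),(.36,-.10,.40,3.4),(.55,-.32,.22,3.715),(.586,-.355,.10,3.715)])"
```

```text
28 rows -> [ 0.5859 -0.355   0.1   ]
[[-0.153, -0.229, -0.188, 0, 0, -0.008], [-0.146, -0.233, -0.187, 0, 0, -0.007], [-0.142, -0.235, -0.188, 0, 0, -0.008], [-0.135, -0.24, -0.188, 0, 0, -0.008], [-0.13, -0.242, -0.188, 0, 0, -0.007], [-0.124, -0.246, -0.187, 0, 0, -0.008], [-0.118, -0.248, -0.188, 0, 0, -0.008], [-0.152, -0.306, 0, 0, 0, -0.016], [-0.137, -0.313, 0, 0, 0, -0.016], [-0.12, -0.32, 0, 0, 0, -0.016], [-0.105, -0.325, 0, 0, 0, -0.015], [-0.089, -0.33, 0, 0, 0, -0.016], [-0.072, -0.334, 0, 0, 0, -0.016], [-0.055, -0.337, 0, 0, 0, -0.016], [-0.039, -0.34, 0, 0, 0, -0.016], [-0.021, -0.341, 0, 0, 0, -0.016], [-0.004, -0.341, 0, 0, 0, -0.016], [-0.133, -0.272, 0.187, 0, 0, -0.012], [-0.122, -0.277, 0.188, 0, 0, -0.013], [-0.11, -0.282, 0.187, 0, 0, -0.012], [-0.101, -0.286, 0.188, 0, 0, -0.013], [-0.088, -0.29, 0.187, 0, 0, -0.012], [-0.077, -0.293, 0.188, 0, 0, -0.013], [-0.066, -0.296, 0.187, 0, 0, -0.012], [-0.054, -0.297, 0.188, 0, 0, -0.013], [-0.031, -0.136, 0.333, 0, 0, 0], [-0.031, -0.136, 0.334, 0, 0, 0], [-0.031, -0.136, 0.333, 0, 0, 0]]
```

Call:
drive_tool(
  series=[
    [[-0.15,-0.23,-0.19,0,0,-0.01],[-0.15,-0.23,-0.19,0,0,-0.01],[-0.14,-0.24,-0.19,0,0,-0.01],[-0.13,-0.24,-0.19,0,0,-0.01],[-0.13,-0.24,-0.19,0,0,-0.01],[-0.12,-0.25,-0.19,0,0,-0.01],[-0.12,-0.25,-0.19,0,0,-0.01],[-0.14,-0.31,0,0,0,-0.015],[-0.13,-0.31,0,0,0,-0.015],[-0.11,-0.32,0,0,0,-0.015],[-0.1,-0.32,0,0,0,-0.015],[-0.08,-0.33,0,0,0,-0.015],[-0.06,-0.34,0,0,0,-0.015],[-0.05,-0.34,0,0,0,-0.015],[-0.03,-0.34,0,0,0,-0.015],[-0.01,-0.34,0,0,0,-0.015],[0,-0.34,0,0,0,-0.015]],
  ],
  jaw=1,
)

```text
clock: 3.38
tcp_pos: [0.369, -0.0976, 0.4021]
orientation: [0.0, -0.141, 0.99, -0.0]
wrist_force: [0.9, 1.0, -0.6]
finger_gap: 0.0851
grip_force: 0.0
```

```bash
python3 -c "
from plan import *
st()
plan([(.55,-.32,.22,3.715),(.586,-.355,.16,3.715)])"
```

```text
{'clock': 3.375, 'tcp_pos': [0.369, -0.098, 0.402], 'orientation': [0.0, -0.141, 0.99, -0.0], 'wrist_force': [0.911, 0.969, -0.605], 'finger_gap': 0.085, 'joint_pos': [-0.47, -0.062, 0.0, 1.633, 0.0, -0.752]}
10 rows -> [ 0.5861 -0.355   0.16  ]
[[-0.116, -0.275, 0.19, 0, 0, -0.012], [-0.106, -0.279, 0.19, 0, 0, -0.011], [-0.097, -0.283, 0.19, 0, 0, -0.012], [-0.085, -0.286, 0.189, 0, 0, -0.011], [-0.076, -0.289, 0.19, 0, 0, -0.012], [-0.065, -0.291, 0.19, 0, 0, -0.011], [-0.054, -0.294, 0.19, 0, 0, -0.012], [-0.044, -0.295, 0.19, 0, 0, -0.012], [-0.046, -0.204, 0.25, 0, 0, 0], [-0.047, -0.204, 0.25, 0, 0, 0]]
```

Call:
drive_tool(
  series=[
    [[-0.12,-0.27,0.19,0,0,-0.012],[-0.11,-0.28,0.19,0,0,-0.012],[-0.1,-0.28,0.19,0,0,-0.012],[-0.08,-0.29,0.19,0,0,-0.012],[-0.08,-0.29,0.19,0,0,-0.012],[-0.06,-0.29,0.19,0,0,-0.012],[-0.05,-0.29,0.19,0,0,-0.012],[-0.04,-0.3,0.19,0,0,-0.01],[-0.05,-0.2,0.25,0,0,0],[-0.05,-0.2,0.25,0,0,0],[0,0,0,0,0,0]],
  ],
)

```text
clock: 4.75
tcp_pos: [0.5858, -0.3515, 0.1555]
orientation: [-0.002, -0.284, 0.959, 0.002]
wrist_force: [-0.8, 0.3, -0.2]
finger_gap: 0.0854
grip_force: 0.0
```

Run:
```python
from plan import *
st(); c=cam("wrist"); show("wrist","w1.png")
for r in models.silhouettes("blank","wrist"):
    ys,xs=np.nonzero(r["region"]); P=ray(c,np.c_[xs,ys],.018)[:,:2]
    print(r["score"],r["region"].sum(),xs.min(),xs.max(),ys.min(),ys.max(),cv2.minAreaRect((P*1000).astype(np.float32)))
```

```text
{'clock': 4.75, 'tcp_pos': [0.586, -0.351, 0.156], 'orientation': [-0.002, -0.284, 0.959, 0.002], 'wrist_force': [-0.769, 0.302, -0.246], 'finger_gap': 0.085, 'joint_pos': [-0.658, 0.563, 0.218, 1.231, 0.0, -1.234]}
0.59 5833 57 212 0 54 ((524.4556884765625, -511.5215759277344), (40.87213134765625, 131.37405395507812), 33.0885124206543)
0.57 6359 221 279 117 239 ((588.8179931640625, -353.4852294921875), (130.7035675048828, 57.20042037963867), 33.6429557800293)
```

View pics/w1.png

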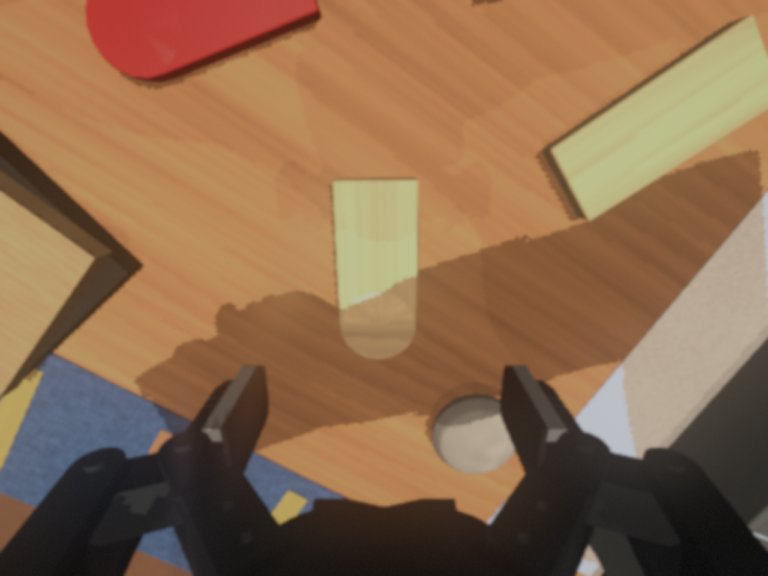

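The wrist view shows the wooden blank at (375,265) with its round end at the bottom, which is away from the robot. The tool is aligned with it, so I descend and grip.

```bash
python3 -c "
from plan import *
plan([(.5885,-.3535,.05,3.729,.03),(.5885,-.3535,.013,3.729,.013)])"
```

```text
7 rows -> [ 0.5885 -0.3535  0.013 ]
[[-0.001, -0.007, 0.228, 0, 0, -0.001], [-0.002, -0.006, 0.228, 0, 0, -0.001], [-0.001, -0.007, 0.228, 0, 0, -0.001], [-0.001, -0.007, 0.228, 0, 0, 0], [0, 0, 0.103, 0, 0, 0], [0, 0, 0.103, 0, 0, 0], [0, 0, 0.103, 0, 0, 0]]
```

Call:
drive_tool(
  series=[
    [[0,-0.01,0.23,0,0,-0.003],[0,-0.01,0.23,0,0,0],[0,-0.01,0.23,0,0,0],[0,0,0.23,0,0,0],[0,0,0.1,0,0,0],[0,0,0.1,0,0,0],[0,0,0.1,0,0,0],[0,0,0,0,0,0]],
  ],
)

```text
clock: 5.85
tcp_pos: [0.5882, -0.3543, 0.0124]
orientation: [-0.0, -0.289, 0.957, 0.001]
wrist_force: [0.6, 0.0, -0.4]
finger_gap: 0.0854
grip_force: 0.0
```

Call:
drive_tool(
  series=[
    [[0,0,0,0,0,0],[0,0,0,0,0,0],[0,0,0,0,0,0],[0,0,0,0,0,0],[0,0,0,0,0,0],[0,0,0,0,0,0]],
  ],
  jaw=-1,
  grip_force=40,
)

```text
clock: 6.6
tcp_pos: [0.5893, -0.3551, 0.014]
orientation: [0.001, -0.289, 0.957, -0.001]
wrist_force: [0.6, -1.2, 4.6]
finger_gap: 0.0551
grip_force: 43.7
```

Call:
drive_tool(
  series=[
    [[0,0,-0.2,0,0,0],[0,0,-0.35,0,0,0],[0,0,-0.35,0,0,0],[0,0,-0.3,0,0,0],[0,0,0,0,0,0]],
  ],
)

```text
clock: 7.22
tcp_pos: [0.5902, -0.3558, 0.1604]
orientation: [0.002, -0.289, 0.957, -0.002]
wrist_force: [-0.0, 0.3, -1.2]
finger_gap: 0.0549
grip_force: 43.0
```

```bash
python3 -c "
from plan import *
st()
plan([(.53,-.17,.16,3.4),(.527,.033,.16,3.221),(.527,.033,.10,3.221)])"
```

```text
{'clock': 7.225, 'tcp_pos': [0.59, -0.356, 0.16], 'orientation': [0.002, -0.289, 0.957, -0.002], 'wrist_force': [-0.009, 0.283, -1.175], 'finger_gap': 0.055, 'joint_pos': [-0.659, 0.563, 0.229, 1.231, 0.0, -1.245]}
12 rows -> [0.527 0.033 0.1  ]
[[-0.088, 0.313, -0.001, -0.002, 0.001, 0.021], [-0.067, 0.319, 0.001, 0, 0, 0.021], [-0.045, 0.322, 0.001, 0, 0, 0.021], [-0.025, 0.325, 0, 0, 0, 0.02], [-0.004, 0.325, 0.001, 0, 0, 0.021], [-0.082, 0.328, 0, 0, 0, 0.011], [-0.07, 0.331, 0, 0, 0, 0.012], [-0.058, 0.334, 0, 0, 0, 0.011], [-0.047, 0.335, 0.001, 0, 0, 0.012], [-0.034, 0.336, 0, 0, 0, 0.011], [0, 0, 0.25, 0, 0, 0], [0, 0, 0.25, 0, 0, 0]]
```

Call:
drive_tool(
  series=[
    [[-0.09,0.31,0,0,0,0.021],[-0.07,0.32,0,0,0,0.021],[-0.05,0.32,0,0,0,0.021],[-0.02,0.33,0,0,0,0.021],[0,0.33,0,0,0,0.021],[-0.08,0.33,0,0,0,0.011],[-0.07,0.33,0,0,0,0.011],[-0.06,0.33,0,0,0,0.011],[-0.05,0.34,0,0,0,0.011],[-0.03,0.34,0,0,0,0.011],[0,0,0.25,0,0,0],[0,0,0.1,0,0,0],[0,0,0,0,0,0]],
  ],
)

```text
clock: 8.85
tcp_pos: [0.5239, 0.0355, 0.1132]
orientation: [-0.002, -0.041, 0.999, 0.0]
wrist_force: [-0.5, -0.2, -0.5]
finger_gap: 0.0546
grip_force: 43.0
```

Run:
```python
from plan import *
st(); c=cam("wrist"); show("wrist","w2.png")
plan([(.527,.033,.05,3.221,.03),(.527,.033,.03,3.221,.01)])
```

```text
{'clock': 8.85, 'tcp_pos': [0.524, 0.036, 0.113], 'orientation': [-0.002, -0.041, 0.999, 0.0], 'wrist_force': [-0.461, -0.221, -0.538], 'finger_gap': 0.055, 'joint_pos': [-0.085, 0.297, -0.305, 0.973, 0.0, -0.168]}
6 rows -> [0.527 0.033 0.03 ]
[[-0.006, -0.007, 0.179, 0, -0.001, 0], [-0.005, -0.007, 0.179, 0, 0, 0.001], [-0.005, -0.007, 0.178, 0, 0, 0], [0, 0, 0.056, 0, 0, 0], [0, 0, 0.055, 0, 0, 0], [0, 0, 0.056, 0, 0, 0]]
```

View pics/w2.png

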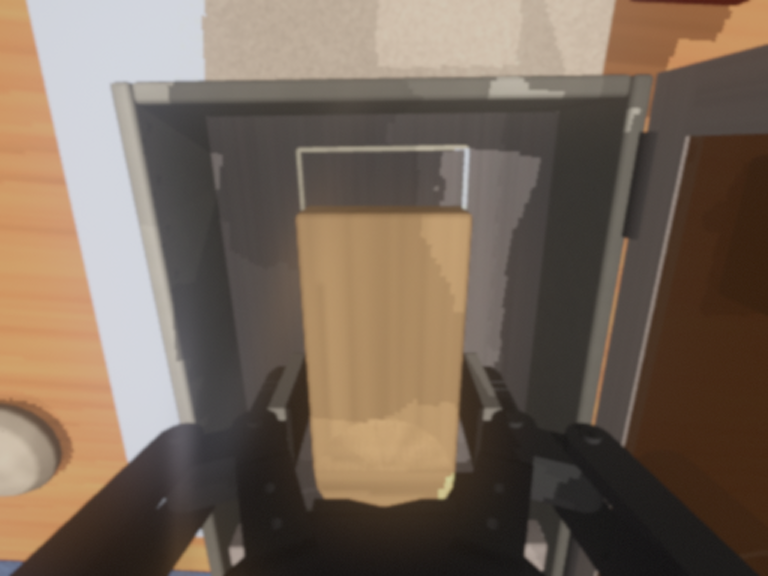

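The held blank is over the rectangle. The rectangle's near corners are at (299,149) and (468,149). I'll check them against my estimate of the mark.

Run:
```python
from plan import *
c=cam("wrist"); P=ray(c,(np.array([(299,149),(468,149)])+.5)/1.5-.5,.014); d=P[1]-P[0]
yaw=np.arctan2(d[1],d[0])-np.pi/2; print(P,np.linalg.norm(d),yaw, P.mean(0)+.085*np.array([np.cos(yaw),np.sin(yaw),0]))
Q=ray(c,(np.array([(115,85),(648,77)])+.5)/1.5-.5,.08); d=Q[1]-Q[0]; print(Q,np.linalg.norm(d),np.arctan2(d[1],d[0])-np.pi/2)
```

```text
[[ 0.44763895 -0.01530872  0.014     ]
 [ 0.44019157  0.074983    0.014     ]] 0.09059832569633357 0.08229497616258463 [0.52862759 0.03682432 0.014     ]
[[ 0.42929608 -0.069831    0.08      ]
 [ 0.4106725   0.12367903  0.08      ]] 0.19440413894904693 0.09594540910319727
```

Call:
drive_tool(
  series=[
    [[-0.015,0,0.18,0,0,0],[-0.015,0,0.18,0,0,0],[0,0,0.18,0,0,0],[0,0,0.06,0,0,0],[0,0,0.05,0,0,0],[0,0,0.04,0,0,0],[0,0,0,0,0,0],[0,0,0,0,0,0]],
  ],
)

```text
clock: 9.9
tcp_pos: [0.5294, 0.036, 0.0327]
orientation: [0.0, -0.042, 0.999, -0.0]
wrist_force: [0.5, 0.2, -0.7]
finger_gap: 0.0551
grip_force: 43.0
```

Call:
drive_tool(
  series=[
    [[0,0,0.02,0,0,0],[0,0,0.02,0,0,0],[0,0,0,0,0,0],[0,0,0,0,0,0]],
  ],
)

```text
clock: 10.4
tcp_pos: [0.5293, 0.036, 0.028]
orientation: [0.0, -0.042, 0.999, -0.0]
wrist_force: [-1.8, 0.3, 5.6]
finger_gap: 0.0553
grip_force: 43.7
```

Call:
drive_tool(
  series=[
    [[0,0,0,0,0,0],[0,0,0,0,0,0],[0,0,0,0,0,0],[0,0,0,0,0,0],[0,0,-0.1,0,0,0],[0,0,-0.3,0,0,0],[0,0,-0.4,0,0,0],[0,0,-0.4,0,0,0],[0,-0.1,-0.4,0,0,0],[0,-0.1,-0.3,0,0,0],[0,-0.1,-0.3,0,0,0],[0,0,0,0,0,0]],
  ],
  jaw=0.9,
)

```text
clock: 11.9
tcp_pos: [0.5336, -0.0008, 0.2956]
orientation: [0.003, -0.041, 0.999, -0.001]
wrist_force: [-0.1, 0.2, -0.7]
finger_gap: 0.0812
grip_force: 0.0
```

Run:
```python
from plan import *
st(); c=cam("wrist"); im=viewer.read_camera("wrist"); cv2.imwrite("pics/w3.png",cv2.resize(im,None,fx=1.2,fy=1.2)[...,::-1])
for r in models.silhouettes("blank","wrist"):
    ys,xs=np.nonzero(r["region"]); P=ray(c,np.c_[xs,ys],.032)[:,:2]
    print("blank",r["score"],r["region"].sum(),xs.min(),xs.max(),ys.min(),ys.max(),cv2.minAreaRect((P*1000).astype(np.float32)))
```

```text
{'clock': 11.9, 'tcp_pos': [0.534, -0.001, 0.296], 'orientation': [0.003, -0.041, 0.999, -0.001], 'wrist_force': [-0.122, 0.215, -0.749], 'finger_gap': 0.081, 'joint_pos': [-0.152, 0.217, 0.047, 1.394, -0.0, -0.234]}
blank 0.62 3173 262 302 109 196 ((530.2192993164062, 37.03658676147461), (128.83692932128906, 55.727134704589844), 5.127417087554932)
```

View pics/w3.png

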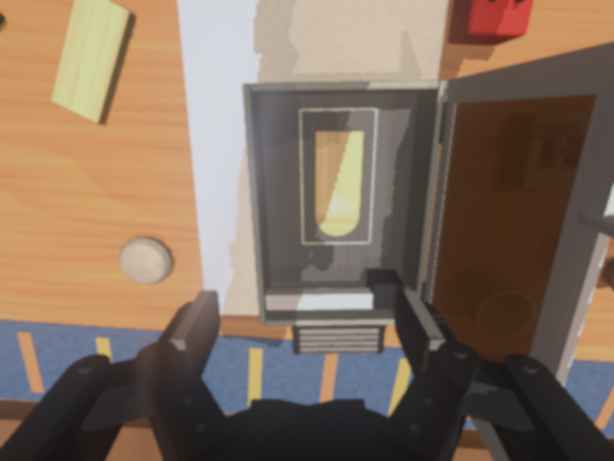

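The blank lies inside the rectangle with its round end at (338,232), towards the fan, and it is released. Next I refine the hinge line and the cover angle.

Run:
```python
from plan import *
from scipy.optimize import least_squares
w=cam("wrist"); g=lambda p,z: ray(w,(np.array(p)+.5)/1.2-.5,z)[:,:2]
M=g([(300,108),(378,108),(370,243),(302,243)],.014); print("mark",M.mean(0),[np.linalg.norm(M[i]-M[i-1]) for i in range(4)])
C=g([(246,85),(441,83),(262,323)],.08); print("rim",C.round(4).tolist())
t=cam("top"); s=cam("scene")
tb=(np.array([(120,70),(125,215)])+.5)/3-.5+[135,120]; sb=(np.array([(328,65),(345,207)])+.5)/4-.5+[240,125]
# midpoint-of-bar lines: compare with model for theta
yaw=.083; ex=np.array([np.cos(yaw),np.sin(yaw),0]); ey=np.array([-ex[1],ex[0],0]); ez=np.array([0,0,1])
m=np.array([.528,.0355,0]); H=m+.03*ex+.1*ey+.08*ez; print("H",H)
for th in (1.45,1.5,1.55,1.6,1.65,1.7):
    B=H+.25*(-ey*np.cos(th)+ez*np.sin(th))+.003*(ey*np.sin(th)+ez*np.cos(th))
    print(th,B.round(3),"top",(proj(t,B)-tb.mean(0)).round(1),"scene",(proj(s,B)-sb.mean(0)).round(1))
```

```text
mark [0.52270002 0.03899659] [np.float64(0.170004076272401), np.float64(0.09139290399032093), np.float64(0.17000948445663572), np.float64(0.09113773518761761)]
rim [[0.4265, -0.0662], [0.4093, 0.1204], [0.6943, -0.0406]]
H [0.54960625 0.13764289 0.08      ]
1.45 [0.552 0.111 0.329] top [[10.6 -1.6]] scene [[-11.2   1.5]]
1.5 [0.551 0.123 0.33 ] top [[ 6.1 -1.4]] scene [[-7.1  1.3]]
1.55 [0.55  0.135 0.33 ] top [[ 1.6 -1.2]] scene [[-3.1  1.2]]
1.6 [0.549 0.148 0.33 ] top [[-2.8 -0.9]] scene [[1.  1.2]]
1.65 [0.548 0.16  0.329] top [[-7.2 -0.6]] scene [[5.  1.3]]
1.7 [0.547 0.173 0.328] top [[-11.5  -0.2]] scene [[8.9 1.6]]
```

```bash
python3 -c "
from plan import *
plan([(.534,.0,.405,3.225),(.549,.142,.405,3.225),(.549,.142,.322,3.225,.028)])"
```

```text
10 rows -> [0.549  0.142  0.3219]
[[-0.006, -0.001, -0.314, 0, 0, 0], [-0.005, 0, -0.314, 0, 0, 0], [-0.006, -0.001, -0.313, 0, 0, 0], [-0.056, 0.292, 0, 0, 0, 0], [-0.055, 0.292, 0, 0, 0, 0], [-0.056, 0.293, 0, 0, 0, 0], [-0.056, 0.292, 0, 0, 0, 0], [0, 0, 0.231, 0, 0, 0], [0.001, 0, 0.23, 0, 0, 0], [0, 0, 0.231, 0, 0, 0]]
```

Call:
drive_tool(
  series=[
    [[-0.01,0,-0.31,0,0,0],[-0.01,0,-0.31,0,0,0],[0,0,-0.31,0,0,0],[-0.055,0.29,0,0,0,0],[-0.055,0.29,0,0,0,0],[-0.055,0.29,0,0,0,0],[-0.055,0.29,0,0,0,0],[0,0,0,0,0,0],[0,0,0,0,0,0]],
  ],
  jaw=0.9,
)

```text
clock: 13.12
tcp_pos: [0.5487, 0.1413, 0.4021]
orientation: [-0.001, -0.042, 0.999, -0.0]
wrist_force: [1.3, -0.5, 0.1]
finger_gap: 0.0811
grip_force: 0.0
```

Call:
drive_tool(
  series=[
    [[0,0,0.2,0,0,0],[0,0,0.2,0,0,0],[0,0,0.2,0,0,0],[0,0,0.08,0,0,0],[0,0,0,0,0,0]],
  ],
)

```text
clock: 13.75
tcp_pos: [0.5488, 0.1405, 0.3211]
orientation: [-0.001, -0.041, 0.999, -0.0]
wrist_force: [0.3, -0.4, 0.4]
finger_gap: 0.0813
grip_force: 0.0
```

Call:
drive_tool(
  series=[
    [[0,0,0,0,0,0],[0,0,0,0,0,0],[0,0,0,0,0,0],[0,0,0,0,0,0],[0,0,0,0,0,0],[0,0,0,0,0,0],[0,0,0,0,0,0]],
  ],
  jaw=-1,
  grip_force=30,
)

```text
clock: 14.62
tcp_pos: [0.5494, 0.1414, 0.322]
orientation: [0.001, -0.042, 0.999, 0.0]
wrist_force: [0.1, 1.2, 3.5]
finger_gap: 0.015
grip_force: 29.4
```

```bash
python3 -c "
from h import *
st(); show('wrist','w4.png',None,1.2)"
```

```text
{'clock': 14.625, 'tcp_pos': [0.549, 0.141, 0.322], 'orientation': [0.001, -0.042, 0.999, 0.0], 'wrist_force': [0.082, 1.166, 3.45], 'finger_gap': 0.015, 'joint_pos': [0.11, 0.29, 0.208, 1.487, 0.0, 0.027]}
```

View pics/w4.png

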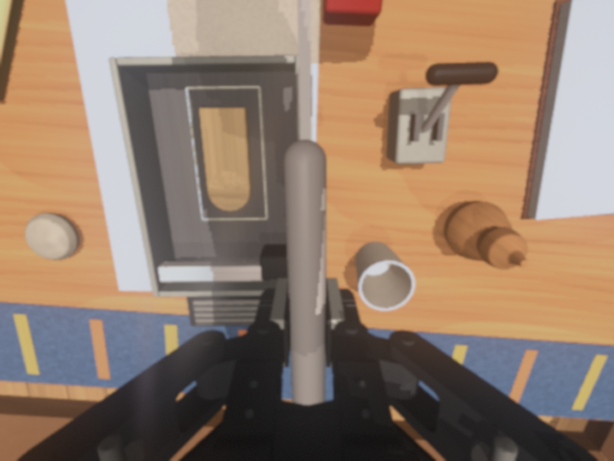

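The wrist view shows the bar running between the pads at (307,300). The gap is 15 mm, so it is gripped, and the blank is visible in its rectangle. Next I work out the arc rows.

Run:
```python
import numpy as np
def p(t): return .25*np.array([-np.cos(t),np.sin(t)])+.003*np.array([np.sin(t),np.cos(t)])
th=np.r_[np.linspace(1.575,1.45,4),np.linspace(1.39,.45,16)]; c=p(th[0]); o=[]
for t in th[1:]:
    d=np.round((p(t)-c)/.12,2); c=c+d*.12; o.append([0,float(d[0]),float(-d[1]),0,0,0])
print(len(o),o, c-p(1.575))
```

```text
19 [[0, -0.09, 0.0, 0, 0, 0], [0, -0.08, 0.0, 0, 0, 0], [0, -0.09, 0.01, 0, 0, 0], [0, -0.12, 0.02, 0, 0, 0], [0, -0.13, 0.03, 0, 0, 0], [0, -0.13, 0.03, 0, 0, 0], [0, -0.12, 0.04, 0, 0, 0], [0, -0.12, 0.05, 0, 0, 0], [0, -0.12, 0.06, 0, 0, 0], [0, -0.11, 0.06, 0, 0, 0], [0, -0.11, 0.07, 0, 0, 0], [0, -0.11, 0.08, 0, 0, 0], [0, -0.1, 0.08, 0, 0, 0], [0, -0.09, 0.09, 0, 0, 0], [0, -0.09, 0.1, 0, 0, 0], [0, -0.08, 0.1, 0, 0, 0], [0, -0.08, 0.11, 0, 0, 0], [0, -0.07, 0.11, 0, 0, 0], [0, -0.06, 0.11, 0, 0, 0]] [-0.228 -0.138]
```

Only the first ten rows for now, then a check.

Call:
drive_tool(
  series=[
    [[0,-0.09,0,0,0,0],[0,-0.08,0,0,0,0],[0,-0.09,0.01,0,0,0],[0,-0.12,0.02,0,0,0],[0,-0.13,0.03,0,0,0],[0,-0.13,0.03,0,0,0],[0,-0.12,0.04,0,0,0],[0,-0.12,0.05,0,0,0],[0,-0.12,0.06,0,0,0],[0,-0.11,0.06,0,0,0],[0,0,0,0,0,0]],
  ],
)

```text
clock: 16.05
tcp_pos: [0.5615, 0.0062, 0.2845]
orientation: [0.001, -0.041, 0.999, -0.001]
wrist_force: [7.6, -0.3, -1.4]
finger_gap: 0.0147
grip_force: 29.8
```

Call:
drive_tool(
  series=[
    [[0,-0.11,0.07,0,0,0],[0,-0.11,0.08,0,0,0],[0,-0.1,0.08,0,0,0],[0,-0.09,0.09,0,0,0],[0,-0.09,0.1,0,0,0],[0,-0.08,0.1,0,0,0],[0,-0.08,0.11,0,0,0],[0,-0.07,0.11,0,0,0],[0,-0.06,0.11,0,0,0],[0,0,0,0,0,0]],
  ],
)

```text
clock: 17.3
tcp_pos: [0.5696, -0.0868, 0.1821]
orientation: [0.001, -0.041, 0.999, 0.001]
wrist_force: [10.1, 3.4, -2.8]
finger_gap: 0.015
grip_force: 29.2
```

Run:
```python
from h import *
st(); s=env.get_state(); yaw=.083; ey=np.array([-np.sin(yaw),np.cos(yaw),0]); H=np.array([.5496,.1376,.08])
q=s["orientation"]; R=Ro.from_quat([q[1],q[2],q[3],q[0]]).as_matrix(); b=np.array(s["tcp_pos"])-.008*R[:,2]-H
u,z=-b@ey,b[2]; print("radius",np.hypot(u,z),"theta",np.arctan2(z,u)-.012)
def p(t): return .25*np.array([-np.cos(t),np.sin(t)])+.003*np.array([np.sin(t),np.cos(t)])
show('top','t5.png',(160,130,290,250),4)
th=np.r_[np.linspace(.45,0,13)]; c=p(th[0]); o=[]
for t in th[1:]:
    d=np.round((p(t)-c)/.12,2); c=c+d*.12; o.append([0,float(d[0]),float(-d[1]),0,0,0])
print(len(o),o)
```

```text
{'clock': 17.3, 'tcp_pos': [0.57, -0.087, 0.182], 'orientation': [0.001, -0.041, 0.999, 0.001], 'wrist_force': [10.09, 3.448, -2.755], 'finger_gap': 0.015, 'joint_pos': [-0.292, 0.337, -0.069, 1.163, 0.002, -0.374]}
radius 0.2507753581348867 theta 0.4425762192357469
12 [[0, -0.03, 0.07, 0, 0, 0], [0, -0.03, 0.07, 0, 0, 0], [0, -0.03, 0.08, 0, 0, 0], [0, -0.03, 0.07, 0, 0, 0], [0, -0.02, 0.07, 0, 0, 0], [0, -0.02, 0.08, 0, 0, 0], [0, -0.02, 0.08, 0, 0, 0], [0, -0.01, 0.07, 0, 0, 0], [0, -0.01, 0.08, 0, 0, 0], [0, -0.01, 0.08, 0, 0, 0], [0, -0.01, 0.08, 0, 0, 0], [0, 0.0, 0.07, 0, 0, 0]]
```

View pics/t5.png

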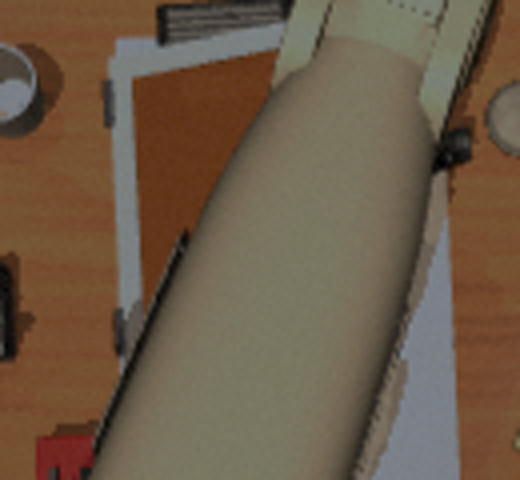

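The top view shows the cover swung most of the way down behind the arm. The bar's radius of 0.2508 m matches the hinge model, so it is still held. I continue slowly.

Call:
drive_tool(
  series=[
    [[0,-0.03,0.07,0,0,0],[0,-0.03,0.07,0,0,0],[0,-0.03,0.08,0,0,0],[0,-0.03,0.07,0,0,0],[0,-0.02,0.07,0,0,0],[0,-0.02,0.08,0,0,0],[0,-0.02,0.08,0,0,0],[0,-0.01,0.07,0,0,0],[0,-0.01,0.08,0,0,0],[0,-0.01,0.07,0,0,0],[0,0,0,0,0,0]],
  ],
)

```text
clock: 18.73
tcp_pos: [0.5715, -0.11, 0.0938]
orientation: [0.001, -0.042, 0.999, 0.002]
wrist_force: [9.5, 7.7, -1.4]
finger_gap: 0.0147
grip_force: 29.2
```

Call:
drive_tool(
  series=[
    [[0,0,0.04,0,0,0],[0,0,0.04,0,0,0],[0,0,0.03,0,0,0],[0,0,0.02,0,0,0],[0,0,0,0,0,0]],
  ],
)

```text
clock: 19.35
tcp_pos: [0.5716, -0.1105, 0.0814]
orientation: [0.002, -0.042, 0.999, 0.001]
wrist_force: [2.5, 8.0, 14.0]
finger_gap: 0.0148
grip_force: 30.8
```

Call:
drive_tool(
  series=[
    [[0,0,0.015,0,0,0],[0,0,0.015,0,0,0],[0,0,0,0,0,0]],
  ],
)

```text
clock: 19.73
tcp_pos: [0.5717, -0.1105, 0.0812]
orientation: [0.003, -0.042, 0.999, 0.0]
wrist_force: [-4.5, 9.8, 36.4]
finger_gap: 0.0148
grip_force: 32.8
```

Upward force has built to 36 N and the descent has stopped, so the cover is seated. I ease off the preload, part the fingers a little, lift and look.

Call:
drive_tool(
  series=[
    [[0,0,-0.015,0,0,0],[0,0,0,0,0,0]],
  ],
)

```text
clock: 19.98
tcp_pos: [0.5716, -0.1105, 0.0813]
orientation: [0.003, -0.042, 0.999, 0.001]
wrist_force: [-1.4, 8.5, 24.6]
finger_gap: 0.0149
grip_force: 31.7
```

Call:
drive_tool(
  series=[
    [[0,0,0,0,0,0],[0,0,0,0,0,0],[0,0,0,0,0,0],[0,0,0,0,0,0]],
  ],
  jaw=-0.2,
)

```text
clock: 20.48
tcp_pos: [0.5696, -0.1113, 0.0766]
orientation: [-0.001, -0.041, 0.999, 0.0]
wrist_force: [-0.7, 0.5, 0.2]
finger_gap: 0.0341
grip_force: 0.0
```

Call:
drive_tool(
  series=[
    [[0,0,-0.1,0,0,0],[0,0,-0.2,0,0,0],[0,0,-0.3,0,0,0],[0,0,-0.4,0,0,0],[0,0,-0.4,0,0,0],[0,0,-0.4,0,0,0],[0,0,0,0,0,0]],
  ],
)

```text
clock: 21.35
tcp_pos: [0.5721, -0.1117, 0.2989]
orientation: [0.004, -0.042, 0.999, -0.002]
wrist_force: [-0.3, 0.0, -0.5]
finger_gap: 0.0344
grip_force: 0.0
```

```bash
python3 -c "
from h import *
st(); c=cam('wrist'); show('wrist','w6.png',None,1.2)
yaw=.083; ex=np.array([np.cos(yaw),np.sin(yaw),0]); ey=np.array([-ex[1],ex[0],0]); H=np.array([.5496,.1376,.08])
for th in (0,.05,.1):
  B=H+.25*(-ey*np.cos(th)+[0,0,np.sin(th)])+[0,0,.003]; print(th,(proj(c,np.array([B-.065*ex,B+.065*ex]))*1.2).round(1).tolist())
"
```

```text
{'clock': 21.35, 'tcp_pos': [0.572, -0.112, 0.299], 'orientation': [0.004, -0.042, 0.999, -0.002], 'wrist_force': [-0.263, 0.01, -0.483], 'finger_gap': 0.034, 'joint_pos': [-0.33, 0.314, 0.185, 1.432, 0.0, -0.414]}
0 [[306.6, 130.6], [306.6, 248.8]]
0.05 [[306.9, 131.2], [306.9, 253.2]]
0.1 [[307.8, 132.0], [307.7, 257.9]]
```

View pics/w6.png

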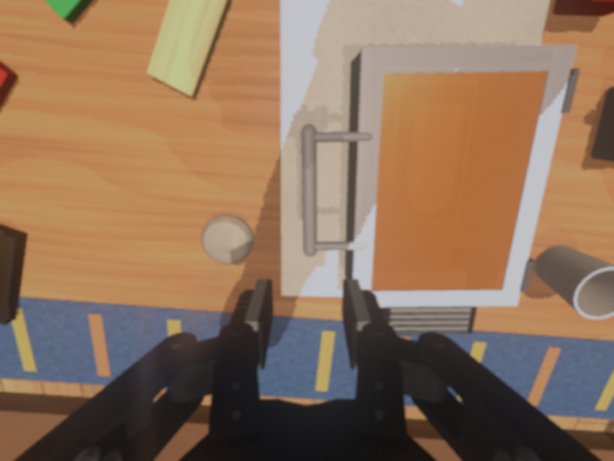

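The cover lies flat: the stays measure 110 px against 109 expected when closed, and the bar is at (310,190). Next I refine the isolator's pose, reusing the earlier wrist view w4.

Run:
```python
from plan import *
ci=viewer.camera_info("wrist"); T=np.array(ci["T_tool_cam"]); R=Ro.from_quat([-.042,.999,0,.001]).as_matrix()
Rw=R@T[:3,:3]; o=R@T[:3,3]+np.array([.5494,.1414,.322]); c=(np.array(ci["intrinsics"]),Rw.T,-Rw.T@o)
g=lambda p,z: ray(c,(np.array(p)+.5)/1.2-.5,z)[:,:2]
E=g([(428,76),(496,71)],.14); d=E[1]-E[0]; print("tip",E.mean(0),np.linalg.norm(d),np.arctan2(d[1],d[0])-np.pi/2)
B=g([(399,90),(449,88),(445,163),(395,163)],.055); print("box",B.round(3).tolist())
plan([(.50,-.03,.27,None),(.372,.259,.24,3.24),(.372,.259,.137,3.24,.03)])
```

```text
tip [0.42112944 0.26700452] 0.058574210092932184 0.15131675628678876
box [[0.431, 0.236], [0.425, 0.292], [0.507, 0.306], [0.512, 0.246]]
15 rows -> [0.372 0.259 0.137]
[[0.179, 0.242, 0.071, -0.001, 0.002, 0], [0.178, 0.242, 0.074, 0, 0, 0], [0.179, 0.242, 0.073, 0, 0, 0], [0.108, 0.311, 0.032, 0, 0, -0.001], [0.106, 0.311, 0.031, 0, 0, 0], [0.107, 0.312, 0.032, 0, 0, -0.001], [0.106, 0.311, 0.032, 0, 0, 0], [0.106, 0.312, 0.032, 0, 0, -0.001], [0.104, 0.312, 0.031, 0, 0, -0.001], [0.104, 0.313, 0.032, 0, 0, 0], [0.104, 0.312, 0.032, 0, 0, -0.001], [0, 0, 0.214, 0, 0, 0], [-0.001, 0, 0.215, 0, 0, 0], [0, -0.001, 0.214, 0, 0, 0], [0, 0, 0.215, 0, 0, 0]]
```

Call:
drive_tool(
  series=[
    [[0.18,0.24,0.07,0,0,0],[0.18,0.24,0.07,0,0,0],[0.18,0.24,0.07,0,0,0],[0.11,0.31,0.03,0,0,-0.002],[0.11,0.31,0.03,0,0,-0.002],[0.11,0.31,0.03,0,0,-0.002],[0.11,0.31,0.03,0,0,-0.002],[0.1,0.31,0.03,0,0,0],[0.1,0.31,0.03,0,0,0],[0.1,0.31,0.03,0,0,0],[0.1,0.31,0.03,0,0,0],[0,0,0,0,0,0]],
  ],
  jaw=-1,
)

```text
clock: 22.9
tcp_pos: [0.3663, 0.2568, 0.238]
orientation: [-0.001, -0.056, 0.998, -0.0]
wrist_force: [-0.5, 0.0, -0.1]
finger_gap: -0.0002
grip_force: 0.0
```

```bash
python3 -c "
from plan import *
st(); plan([(.372,.260,.137,3.25,.03)])
c=cam('top'); viewer.read_camera('top')
for l in ['cover_bar','engraver']:
  for r in models.silhouettes(l,'top'): print(l,r['score'],r['location'],r['region'].sum())
show('wrist','w7.png',None,1.2)"
```

```text
{'clock': 22.9, 'tcp_pos': [0.366, 0.257, 0.238], 'orientation': [-0.001, -0.056, 0.998, -0.0], 'wrist_force': [-0.469, 0.028, -0.09], 'finger_gap': -0.0, 'joint_pos': [0.432, 0.07, -0.266, 1.237, 0.0, 0.319]}
4 rows -> [0.372 0.26  0.137]
[[-0.013, 0.005, 0.21, 0, -0.001, 0], [-0.013, 0.006, 0.211, 0, 0, 0.001], [-0.012, 0.005, 0.21, 0, 0, 0], [-0.013, 0.006, 0.21, 0, 0, 0]]
cover_bar 0.79 [220.5, 184.3] 4982
cover_bar 0.32 [150.6, 219.5] 110
```

View pics/w7.png

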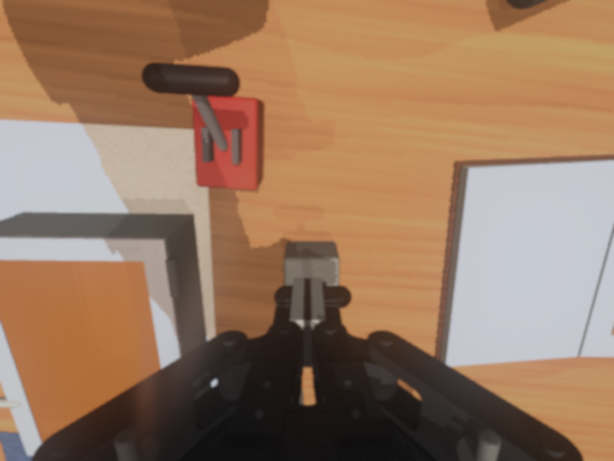

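```bash
python3 -c "
from h import *
c=cam('wrist'); print((proj(c,[[.421,.2655,.14],[.425,.292,.055],[.431,.236,.055],[.367,.257,.137],[.367,.257,.228]])*1.2).round(0).tolist())
g=lambda p,z: ray(c,(np.array(p)+.5)/1.2-.5,z).round(3)
print('crossbar',g([(275,297),(350,297)],.14).tolist(),'box near edge',g([(287,243),(337,242)],.055).tolist())"
```

```text
[[311.0, 296.0], [335.0, 260.0], [281.0, 260.0], [308.0, 231.0], [309.0, 292.0]]
crossbar [[0.425, 0.237, 0.14], [0.418, 0.296, 0.14]] box near edge [[0.411, 0.24, 0.055], [0.405, 0.291, 0.055]]
```

The picture shows the grey isolator, with its crossbar spanning (275–350, 297). That puts it at (0.4215, 0.2665), matching the earlier estimate and still off. The fingers are on the robot's side of it. I descend and push.

Call:
drive_tool(
  series=[
    [[-0.01,0.01,0.21,0,0,0],[-0.01,0.01,0.21,0,0,0],[-0.01,0.01,0.21,0,0,0],[-0.01,0.01,0.21,0,0,0],[0,0,0,0,0,0]],
  ],
)

```text
clock: 23.72
tcp_pos: [0.3717, 0.2593, 0.1369]
orientation: [-0.002, -0.053, 0.999, -0.001]
wrist_force: [0.2, 0.4, -0.3]
finger_gap: 0.0003
grip_force: 0.0
```

Call:
drive_tool(
  series=[
    [[-0.1,0,0,0,0,0],[-0.1,0,0,0,0,0],[-0.1,0,0,0,0,0],[-0.1,0,0,0,0,0],[-0.1,0,0,0,0,0],[-0.1,0,0,0,0,0],[-0.1,0,0,0,0,0],[0,0,0,0,0,0]],
  ],
)

```text
clock: 24.72
tcp_pos: [0.4572, 0.2701, 0.1384]
orientation: [0.0, -0.054, 0.999, 0.0]
wrist_force: [-1.1, -0.5, -0.4]
finger_gap: -0.0
grip_force: 0.0
```

Call:
drive_tool(
  series=[
    [[-0.08,0,0,0,0,0],[-0.08,0,0,0,0,0],[-0.05,0,0,0,0,0],[0,0,0,0,0,0]],
  ],
)

```text
clock: 25.22
tcp_pos: [0.4816, 0.2728, 0.1384]
orientation: [0.0, -0.054, 0.999, 0.0]
wrist_force: [-0.2, 0.2, 0.2]
finger_gap: -0.0003
grip_force: 0.0
```

Call:
drive_tool(
  series=[
    [[0.2,0,-0.05,0,0,0],[0.3,0,-0.2,0,0,0],[0.2,0,-0.4,0,0,0],[0,0,-0.4,0,0,0],[0,-0.1,-0.2,0,0,0],[0,0,0,0,0,0]],
  ],
)

```text
clock: 25.98
tcp_pos: [0.3997, 0.2518, 0.2906]
orientation: [0.002, -0.054, 0.999, 0.001]
wrist_force: [0.3, -0.6, -0.3]
finger_gap: 0.0
grip_force: 0.0
```

```bash
python3 -c "
from h import *
st(); show('scene','s8.png',(150,110,410,290),3)
c=cam('top')
viewer.read_camera('top')
for l in ['board','pebble','gourd','cup']:
  for r in models.silhouettes(l,'top')[:3]: print(l,round(r['score'],2),r['location'],r['region'].sum())
"
```

```text
{'clock': 25.975, 'tcp_pos': [0.4, 0.252, 0.291], 'orientation': [0.002, -0.054, 0.999, 0.001], 'wrist_force': [0.334, -0.603, -0.271], 'finger_gap': 0.0, 'joint_pos': [0.392, 0.099, -0.105, 1.362, 0.0, 0.284]}
board 0.57 [299.5, 227.2] 607
pebble 0.55 [289.9, 159.6] 232
gourd 0.7 [123.5, 169.3] 469
cup 0.93 [156.1, 155.2] 405
```

View pics/s8.png

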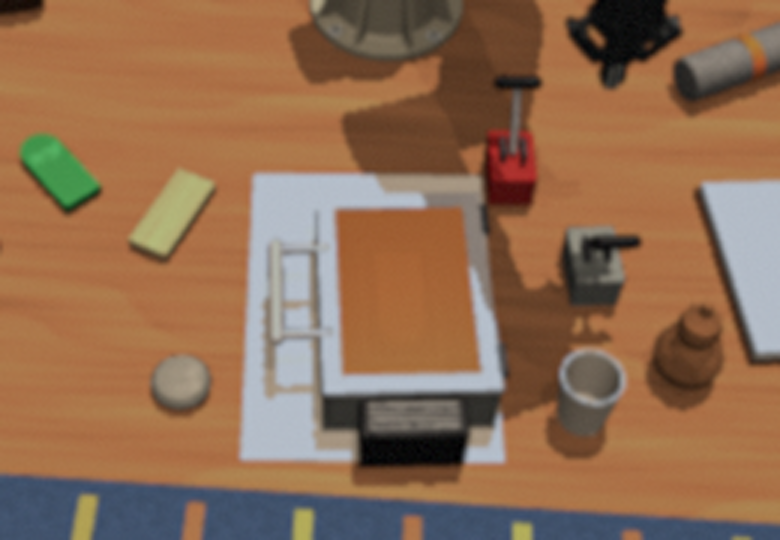

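The scene view shows the cover flat on the tub with its bar at (277,290), the grey lever leaning away from the robot (crossbar at (612,241)), and the bystanders in place. I check both joint angles in numbers before handing in.

```bash
python3 -c "
from h import *
c=cam('scene'); f=lambda X:((proj(c,X)-[150,110]+.5)*3-.5).round(1).tolist()
e=np.array([np.cos(.1),np.sin(.1),0]); P=np.array([.421,.2655,.063])+.047*e
for a in (.8,.95,1.1): print(a,f(P+.09*(np.sin(a-.55)*e+[0,0,np.cos(a-.55)])))
ex=np.array([np.cos(.083),np.sin(.083),0]); ey=np.array([-ex[1],ex[0],0]); H=np.array([.5496,.1376,.08])
for t in (0,.03,.1): print(t,f(H+.25*(-ey*np.cos(t)+[0,0,np.sin(t)])+[0,0,.003]))"
```

```text
0.8 [[612.4, 218.9]]
0.95 [[613.5, 230.0]]
1.1 [[614.3, 241.6]]
0 [[275.3, 289.4]]
0.03 [[275.3, 285.7]]
0.1 [[276.0, 277.0]]
```

Lever at 1.1 and cover at 0, so I hand in.

```bash
python3 -c "
from workcell import order
print(order.hand_in())"
```

```text
the job is handed in; nothing more can be done
None
```

The job is handed in, verdict not shown: the blank was centred in the rectangle with its round end to the fan when last seen, the cover was lowered shut under grip, then the isolator was thrown on, and the bystanders look unmoved.

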